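# Weigh the green-lidded canister on the beam balance

## Robot

A 6-joint arm with a two-finger parallel gripper is mounted at the origin on the work surface. World frame = base frame: x ahead of the robot, y to its left, z up, the work surface at z = 0. Lengths are in m, angles in rad, forces in N, time in s.
With the tool pointing down it reaches from about 0.325 to 0.775 m from the base axis. Payload 5.5 kg.
Tool frame: the origin (TCP) lies midway between the tips of the shut fingers; the grasp point (between the pads) lies 19 mm behind it; z points along the fingers, y is the direction in which the jaws open and shut (so a half turn about z gives the same grasp; the last joint's range is limited). The gripper opens to 88 mm and grips with 3 to 60 N. Pads are 20 mm wide; open, the fingers measure 115 mm over their backs; the gripper's body (75 mm by 178 mm) begins 61 mm behind the grasp point.
Start: joints at [1.099, 0.091, 1.231, -0, 1.82, -0.057], TCP at [0.242, 0.549, 0.223] pointing down, gripper open.
Joint ranges: [-2.87, 2.87], [-0.86, 2.18], [0.17, 2.46], [-1.51, 4.65], [0.06, 2.69], [-2.65, 2.65]. Speed limits (rad/s): [2.57, 2.57, 3.01, 3.14, 3.14, 3.14].

## Interface

Orientations are given as a unit quaternion [x, y, z, w].
In Python, from station import arm, fingers, ik, eyes, hand_in, current_t, current_q, current_joint_velocities, current_joint_torque, current_tcp_pos, current_tcp_rot, current_ft_force, current_torque, current_width gives the robot as it stands. Calls block until the motion is done:
- arm.move_pose(position, orientation): joint-space move of the TCP to a pose.
- arm.move_straight(position, attitude=None, velocity=0.15): straight line of the TCP; attitude=None keeps the orientation; velocity is the mean speed in m/s.
- arm.move_j(angles): joint-space move.
- fingers.gripper_to(opening, squeeze=None): finger opening in m; squeeze is the grip in N (None keeps the last); returns when the fingers have stopped.
- arm.wait(seconds).
- ik(position, orientation): joint angles nearest the present ones, or None.
- eyes.snapshot(name): name is "side" or "top"; returns the picture (420x560x3 uint8, red, green, blue); there is no depth.
- eyes.camera_info(name): a dict with "fx", "fy", "cx", "cy" (pixels), "rvec" (rotation vector, rad) and "tvec" (3), from world to camera coordinates, as OpenCV has them. Camera axes: x right, y down, z forward; pixel columns grow to the right and rows downward; lengths in m; the calibration is good to about 2 mm. A picture is of the moment at which its call begins. camera_info takes no time and is no camera call.
A pose or a line that the arm cannot do raises arm.IKError and nothing moves.
- hand_in(): hands the job in, once; it reports no verdict.
Readings, each from a call of its own:
- current_t(): time.
- current_q(): joint angles.
- current_joint_velocities(): joint speeds.
- current_joint_torque(): joint torques, N m.
- current_tcp_pos(): TCP position.
- current_tcp_rot(): TCP orientation.
- current_ft_force(): force on the tool from outside, world axes, zero at the start.
- current_torque(): the same for the moment, N m.
- current_width(): finger opening in m.
Only numpy, scipy, OpenCV 4.12 (cv2) and the standard library are available. Lean on these libraries where they do the work, as an engineer would, in place of code of your own. Each camera call takes 0.05 s, during which the arm holds its last target. There are 200 camera calls.

## Task

Weigh the matte black canister that has the translucent green lid: set it down upright on the balance's round pan (do not drop it), then gently push the brass poise along the notched beam until the red pointer rests on the red centre mark of the index with your hand off the balance. Leave the canister on the pan and everything else on the shelf where it is.

Things in the scene. Friction and masses are not known exactly. Their poses are not given: they have to be found in the camera images.
- canister_green: Matte black round canister with a translucent green lid, the one to weigh: body 44 mm diameter and 60 mm tall, lid 47 mm diameter and 12 mm thick on top (72 mm in all), 126 to 252 g, contents packed tight. Origin at the centre of its underside, z up its axis. Stands on the shelf top (z = 0).
- balance: Grey one-beam bench balance, fixed. Origin on the shelf top under the beam's pivot; y runs along the beam from pan to index, z up. Base plate 110 mm (x) by 430 mm (y -150 to +280), 18 mm thick. Pivot 85 mm above the origin, between cheeks that end 3 mm above it. Pan centre at y = -110 mm; notched arm on +y: bar 8 mm wide, 14 mm tall, centred on pivot height; its notches do not catch the poise.
- beam (a joint): Tilt of the beam, rad: 0 level (pointer on mark), positive = pan down, pointer up; stops at -0.08 and +0.08. Swings freely, settles in about 1.5 s. Untouched and near level it tilts about 0.004 rad per mm the poise is off its balancing place (too near the pivot: positive); over 20 mm off it lies on a stop. A push on the poise also tilts it a little while it lasts.
- poise (a joint): Place of the poise along the beam, m, 0 to 0.16, growing from the pivot towards the pointer; its centre is 50 mm + this value from the pivot. Starts at 0.012 to 0.045; balances the canister, depending on its mass, somewhere in 0.065 to 0.145 (empty pan: 0). Slides with about 0.5 N of friction and stays where it is left.
- poise_tab (a point): Centre of the top of the poise's black tab. The poise is a 200 g brass block 30 mm (x) by 28 mm (along the beam) by 30 mm tall, centred on the beam; on it stands the tab, 28 mm (x) by 12 mm (along the beam) by 31 mm tall, its top 46 mm above the middle of the beam. Push the tab sideways along the beam from either side.
- pan_top (a point): Centre of the upper face of the round steel pan, 96 mm diameter, flat with no rim, always level (a linkage keeps it so, so the canister need not be exactly centred). 103 mm above the shelf top when the beam is level; 9 mm lower with the pan end fully down, 9 mm higher fully up.
- pointer_tip (a point): Tip of the thin red pointer at the end of the notched arm, 252 mm from the pivot; moves about 20 mm up or down from the mark to a stop.
- index_mark (a point): Middle of the red centre mark (7 mm tall) on the side of the white index plate facing the pointer, 85 mm above the shelf top; fixed. Plate 16 mm (x), y 257 to 283 mm of the balance, 53 to 117 mm high (its post to 128 mm). In balance the pointer tip is level with the mark.
- canister_black_a: Black canister of the same size with a black lid; to be left alone. Origin at the centre of its underside.
- canister_black_b: Another black canister with a black lid, as above; to be left alone.
- reel: Steel spiral film reel lying flat, 88 mm diameter, 44 mm tall; to be left alone. Origin at the centre of its underside.
- bottle: Amber glass bottle with a black screw cap, 64 mm diameter, 170 mm tall; to be left alone. Origin at the centre of its underside.
- loupe: Small loupe, clear below and black above, 46 mm diameter, 48 mm tall; to be left alone. Origin at the centre of its underside.

How it is judged:
On the way, in this order (a step that is already met when the one before it is completed fails the run):
1. the green-lidded canister stands released on the pan, which has gone down under it (pointer up) (horizontal distance between canister_green and pan_top below 0.035 m and z of canister_green in the frame of pan_top between -0.008 and 0.008 m and angle between canister_green's own z axis and vertical below 0.15 rad and contact force between the fingers and canister_green below 0.2 N and value of joint beam above 0.03 rad), for 0.2 s.
2. the poise has been slid along until the beam is level, hand off (horizontal distance between canister_green and pan_top below 0.035 m and z of canister_green in the frame of pan_top between -0.008 and 0.008 m and angle between canister_green's own z axis and vertical below 0.15 rad and contact force between the fingers and canister_green below 0.2 N and value of joint beam between -0.018 and 0.018 rad and contact force between the fingers and beam below 0.1 N and velocity of joint beam between -0.03 and 0.03 rad/s), for 0.3 s.
At the end, for the whole second after the job is handed in: The green-lidded canister stands upright, released and still on the pan, its centre within 35 mm of the pan's centre; the beam is at rest within 0.018 rad of level (pointer tip within about 4.5 mm of the middle of the centre mark); the other loose things are within 30 mm of where they started (horizontal distance between canister_green and pan_top below 0.035 m and z of canister_green in the frame of pan_top between -0.008 and 0.008 m and angle between canister_green's own z axis and vertical below 0.15 rad and contact force between the fingers and canister_green below 0.2 N and value of joint beam between -0.018 and 0.018 rad and velocity of joint beam between -0.03 and 0.03 rad/s and linear speed of canister_green below 0.02 m/s); the robot touches nothing.
It fails at once if another canister, the reel, the bottle or the loupe is moved by more than 30 mm (distance of any of canister_black_a, canister_black_b, reel, bottle, loupe from where it was at the start of the episode above 0.03 m).
It fails at once if the canister is let go more than 25 mm above the pan (contact force between anything else and canister_green below 0.02 N and horizontal distance between canister_green and pan_top below 0.06 m and z of canister_green in the frame of pan_top above 0.025 m).
It fails at once if the robot presses on the beam, pan or poise with more than 20 N (contact force between any of the fingers, the arm and beam above 20 N).
It also fails if it takes over 72 s, if anything falls off the work surface, if the arm or the gripper's body presses on something with over 40 N, if the wrist force passes 120 N, or if a joint passes its speed limit or range.

## Working session

There is one attempt and no reset: what is moved stays moved. The work goes in short steps, each a Python script; the robot and the scene stay as the last script left them, time stands still between calls to the robot, and variables do not carry over. Pictures are saved under pics/ and viewed, about 8 in all and at most 12, crops included, and the job is handed in when it is done.

```bash
mkdir -p pics; cat > h.py <<'E'
from station import *
import numpy as np, cv2
def cam(n):
    c=eyes.camera_info(n); K=np.array([[c['fx'],0,c['cx']],[0,c['fy'],c['cy']],[0,0,1.]])
    return K,np.array(c['rvec'],float),np.array(c['tvec'],float)
def ray(n,u,v):
    K,r,t=cam(n); R=cv2.Rodrigues(r)[0]
    return -R.T@t, R.T@np.linalg.inv(K)@np.array([u,v,1.])
def at_z(n,u,v,z):
    o,d=ray(n,u,v); return o+d*(z-o[2])/d[2]
def proj(n,P):
    K,r,t=cam(n); return cv2.projectPoints(np.array(P,float).reshape(-1,1,3),r,t,K,None)[0].reshape(-1,2)
def snap(n,f):
    im=eyes.snapshot(n); cv2.imwrite('pics/'+f+'.png',cv2.cvtColor(np.asarray(im),cv2.COLOR_RGB2BGR)); return im
E
python3 - <<'E'
from h import *
snap('top','top0');snap('side','side0')
for n in('top','side'):
    o,d=ray(n,280,210);print(n,o,d,cam(n)[0][0,0])
print(current_tcp_rot())
E
```

```text
top [0.40070975 0.03662197 1.05970402] [ 0.18983168  0.01380851 -0.98186996] 406.5021751385552
side [0.5637324  1.13771957 0.98946689] [ 0.03636076 -0.79403313 -0.60691837] 511.52725369814306
[ 2.05903662e-01  9.78571881e-01 -8.40894926e-04 -2.18755693e-04]
```

View pics/top0.png

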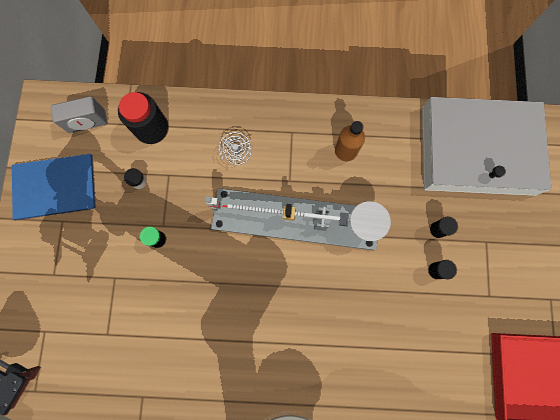

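View pics/side0.png

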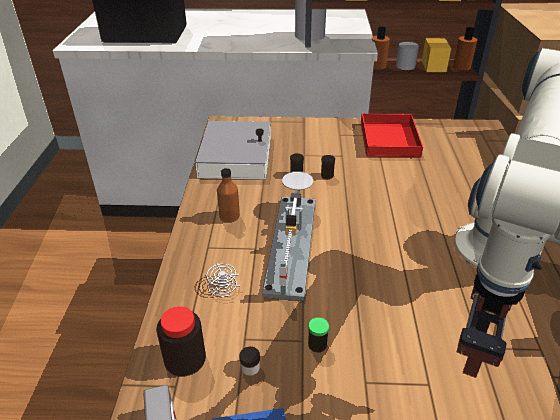

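The top view shows the green lid at (150,236), the pan at (370,221), the poise at (289,211) and the index at (213,201). In the side view the lid is at (319,327), the pan at (297,181) and the poise at (292,222). Next I'll turn these into positions and take zoomed crops of the balance.

```bash
python3 - <<'E'
from h import *
T=cv2.imread('pics/top0.png');S=cv2.imread('pics/side0.png')
def cen(I,box,f):
    x0,y0,x1,y1=box;c=cv2.cvtColor(I[y0:y1,x0:x1],cv2.COLOR_BGR2HSV).astype(int);m=f(c[...,0],c[...,1],c[...,2])
    ys,xs=np.nonzero(m);return xs.mean()+x0,ys.mean()+y0,len(xs),xs.min()+x0,xs.max()+x0,ys.min()+y0,ys.max()+y0
g=lambda h,s,v:(h>45)&(h<80)&(s>120)
a=cen(T,(130,215,175,255),g);b=cen(S,(300,310,340,360),g);print(a,b)
print('lid',at_z('top',a[0],a[1],.069),at_z('side',b[0],b[1],.068))
w=lambda h,s,v:(s<40)&(v>150)
p=cen(T,(345,195,395,245),w);print(p,'pan',at_z('top',p[0],p[1],.112))
ps=cen(S,(275,165,320,192),w);print(ps,at_z('side',ps[0],ps[1],.112))
y=lambda h,s,v:(h>15)&(h<35)&(s>110)&(v>100)
print('poise',at_z('top',289,211,.131),cen(T,(275,200,300,222),y))
for q in [(217,188),(211,228),(375,249)]: print('plate',at_z('top',*q,.018))
cv2.imwrite('pics/c0.png',np.hstack([cv2.resize(T[175:260,195:400],None,fx=2.2,fy=2.2,interpolation=2),cv2.resize(S[165:302,258:328],(96*2,187*2),interpolation=2)[:187]]) if 0 else cv2.resize(T[175:260,195:400],None,fx=3.9,fy=3.9,interpolation=2))
cv2.imwrite('pics/c1.png',cv2.resize(S[165:305,255:330],None,fx=4.2,fy=4.2,interpolation=2))
E
```

```text
(np.float64(149.98717948717947), np.float64(236.15064102564102), 312, np.int64(140), np.int64(163), np.int64(227), np.int64(246)) (np.float64(318.34615384615387), np.float64(326.46153846153845), 312, np.int64(309), np.int64(328), np.int64(317), np.int64(335))
lid [0.51175416 0.36479209 0.069     ] [0.51350952 0.36843297 0.068     ]
(np.float64(369.63532110091745), np.float64(221.2553516819572), 1308, np.int64(345), np.int64(390), np.int64(201), np.int64(244)) pan [ 0.56717406 -0.16303084  0.112     ]
(np.float64(297.3062645011601), np.float64(180.07192575406032), 431, np.int64(282), np.int64(312), np.int64(172), np.int64(188)) [ 0.56948354 -0.16250883  0.112     ]
poise [0.57891444 0.02865752 0.131     ] (np.float64(288.90588235294115), np.float64(213.71764705882353), 85, np.int64(283), np.int64(294), np.int64(206), np.int64(219))
plate [0.65304645 0.22013498 0.018     ]
plate [0.54613356 0.22696801 0.018     ]
plate [ 0.51228401 -0.19692508  0.018     ]
```

View pics/c0.png

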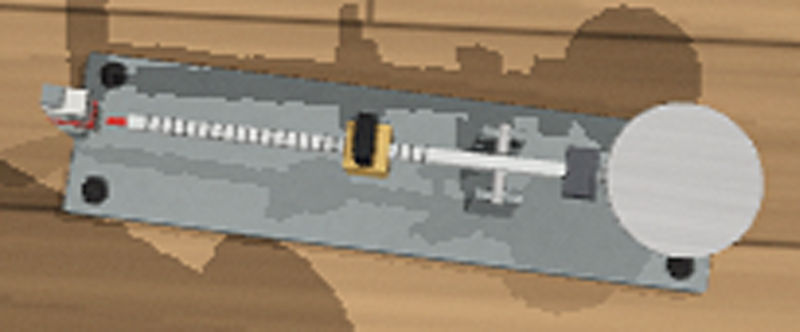

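View pics/c1.png

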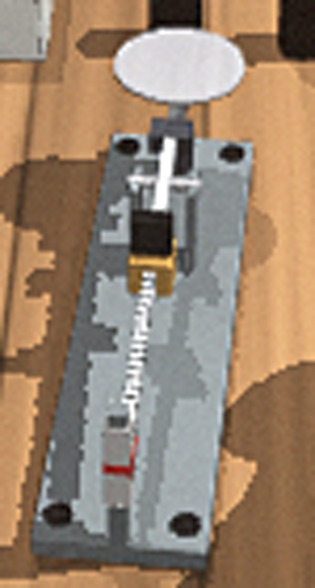

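Pan, plate corners and poise agree: the beam axis is u≈(0.080, 0.997), the pivot is near (0.577, -0.053), and the poise is at about 0.032. The beam lies on its negative stop, with the pointer down. Now I'll grasp and lift the canister, and weigh it with the wrist sensor.

```bash
cat >> h.py <<'E'
U=np.array([.080,.9968,0]); PAN=np.array([.5684,-.1628]); PIV=PAN+.11*U[:2]; Q=[.04,.9992,0,0]
Q=list(np.array(Q)/np.linalg.norm(Q))
def fz(n=20):
    a=[]
    for _ in range(n): a.append(current_ft_force()); arm.wait(.02)
    return np.mean(a,0)
E
python3 - <<'E'
from h import *
c=[.5127,.3667]
fingers.gripper_to(.075,20)
arm.move_pose([*c,.14],Q); arm.wait(.3); f0=fz()
arm.move_straight([*c,.018],velocity=.12)
fingers.gripper_to(.03,20); print('w',current_width())
arm.move_straight([*c,.15],velocity=.1); arm.wait(.4); f1=fz()
print(f0,f1,'m',(f0-f1)[2]/9.81, current_width(), current_t())
snap('side','side1')
E
```

```text
w 0.04623835209192064
[ 0.0449146   0.02735986 -0.01380622] [ 0.03116708  0.05990635 -1.51042019] m 0.15256003716103655 0.04639076712592424 6.375
```

The canister weighs about 153 g, which predicts the poise at about 0.084. The next step is to place it on the pan, watching the wrist force on the way down.

```bash
python3 - <<'E'
from h import *
arm.move_straight([.5127,.3667,.24],velocity=.2)
arm.move_straight([*PAN,.24],velocity=.25)
arm.move_straight([*PAN,.15],velocity=.12); arm.wait(.2); f0=fz(10)
print('bottom',current_tcp_pos()[2]-.018, current_width(), current_t())
snap('side','side2')
z=.139
while z>.110:
    arm.move_straight([*PAN,z],velocity=.03); d=current_ft_force()-f0
    print(round(z-.018,4),np.round(d,2))
    if d[2]>3: break
    z-=.003
print(current_t())
snap('side','side3')
E
python3 -c "
import cv2,numpy as np
a=[cv2.imread(f'pics/side{i}.png')[110:310,230:350] for i in(1,2,3)]
a[0]=cv2.imread('pics/side1.png')[200:400,260:380]
cv2.imwrite('pics/c2.png',cv2.resize(np.hstack(a),None,fx=2.2,fy=2.2,interpolation=2))"
```

```text
bottom 0.13242333636811576 0.04637004180790889 10.575
0.121 [0.58 0.49 0.06]
0.118 [0.41 0.71 0.51]
0.115 [ 0.65 -0.48  0.03]
0.112 [-0.74  1.45  0.65]
0.109 [-0.4   0.22  0.83]
0.106 [ 0.11  0.18 -0.18]
0.103 [-0.42  0.68  0.22]
0.1 [0.77 0.88 1.  ]
0.097 [ 0.17  0.34 -0.04]
0.094 [-0.08  1.65  3.97]
13.3917
```

View pics/c2.png

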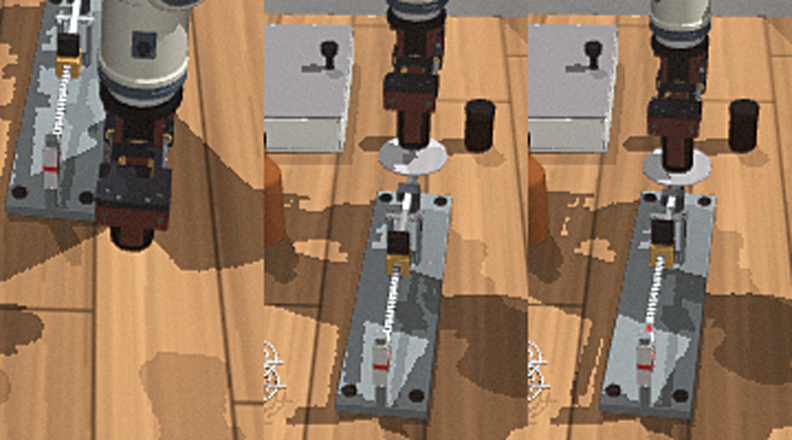

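Contact came at bottom z≈0.094, and the red pointer now shows above the index plate, so the pan is down. I'll release, retreat, take a reference picture at the + stop and locate the tab.

```bash
python3 - <<'E'
from h import *
fingers.gripper_to(.075)
arm.move_straight([*PAN,.26],velocity=.15)
p=PIV+.082*U[:2]
arm.move_straight([PAN[0]-.12,PAN[1]+.1,.26],velocity=.25); arm.wait(1.)
snap('side','side4');T=snap('top','top4');print(current_t())
for s in(.0,.02,.032,.045): 
    P=[*(PIV+(.05+s)*U[:2]),.131+.08*(.05+s)]; print(s,proj('side',P),proj('top',P))
S=cv2.imread('pics/side4.png');T=cv2.imread('pics/top4.png')
A=cv2.resize(S[140:305,235:330],None,fx=3.6,fy=3.6,interpolation=2);B=cv2.resize(T[170:270,270:400],None,fx=3,fy=3,interpolation=2)
C=np.zeros((600,750,3),np.uint8);C[:594,:342]=A;C[:300,350:740]=B;cv2.imwrite('pics/c3.png',C)
E
```

```text
17.0833
0.0 [[292.43177935 205.18754392]] [[302.85607022 210.36683548]]
0.02 [[291.702109   209.05152744]] [[294.3114372  209.14642095]]
0.032 [[291.25599037 211.41395727]] [[289.17450744 208.41272253]]
0.045 [[290.76546708 214.01153287]] [[283.60088581 207.6166522 ]]
```

View pics/c3.png

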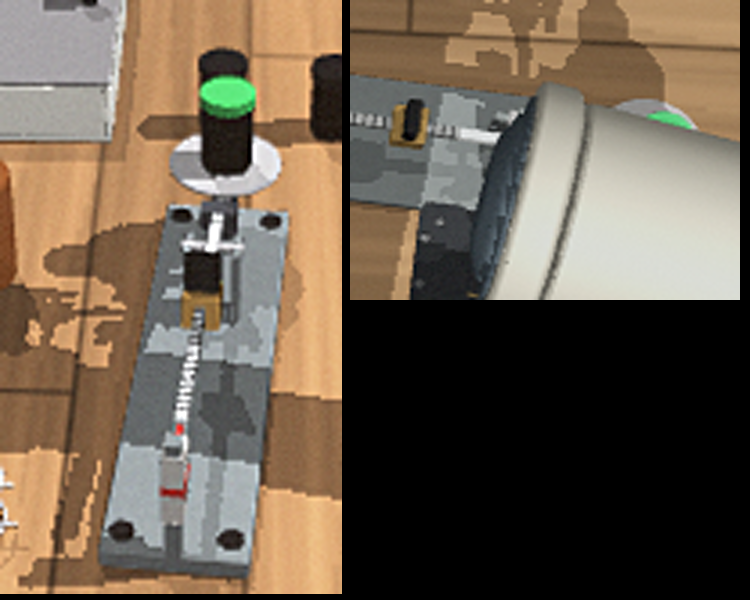

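The canister stands upright on the pan at crop (228,140), and the pointer is at the + stop. The tab is at p≈0.030 (top-view px 290). I'll straddle it with the fingers 40 mm apart and push slowly to about 0.082.

```bash
cat >> h.py <<'E'
def at(s,z): return [*(PIV+s*U[:2]),z]   # s: finger-centre distance from the pivot
ZP=.119
def push_to(p,w,sign):
    # sign +1: rear pad pushes towards pointer
    c=.05+p+sign*(w/2-.006); s0=(np.array(current_tcp_pos())[:2]-PIV)@U[:2]
    for s in np.linspace(s0,c,max(2,int(abs(c-s0)/.01)+1))[1:]:
        arm.move_straight(at(s,ZP),velocity=.03)
        f=current_ft_force()
        if np.linalg.norm(f)>8: print('force',f); break
    arm.move_straight(at(.05+p,ZP),velocity=.05)
E
python3 - <<'E'
from h import *
arm.move_straight(at(.080,.24),velocity=.25)
fingers.gripper_to(.04); w=current_width(); print(w,current_tcp_pos(),at(.08,.24))
arm.move_straight(at(.080,ZP),velocity=.08); print(current_ft_force())
push_to(.082,w,1); print(current_t()); arm.wait(1.8)
snap('side','side5');snap('top','top5');print(current_t(),current_ft_force())
S=cv2.imread('pics/side5.png');S4=cv2.imread('pics/side4.png');S0=cv2.imread('pics/side0.png')
cv2.imwrite('pics/c4.png',np.hstack([cv2.resize(I[190:310,255:315],None,fx=4.4,fy=4.4,interpolation=2) for I in(S0,S,S4)]))
E
```

```text
0.03994722744765619 [0.58357208 0.026583   0.23994324] [np.float64(0.5836), np.float64(0.02659200000000002), 0.24]
[ 0.6646389  -0.74674475 -0.20549564]
23.7917
25.6917 [-1.47833392  0.58119879  0.7256958 ]
```

View pics/c4.png

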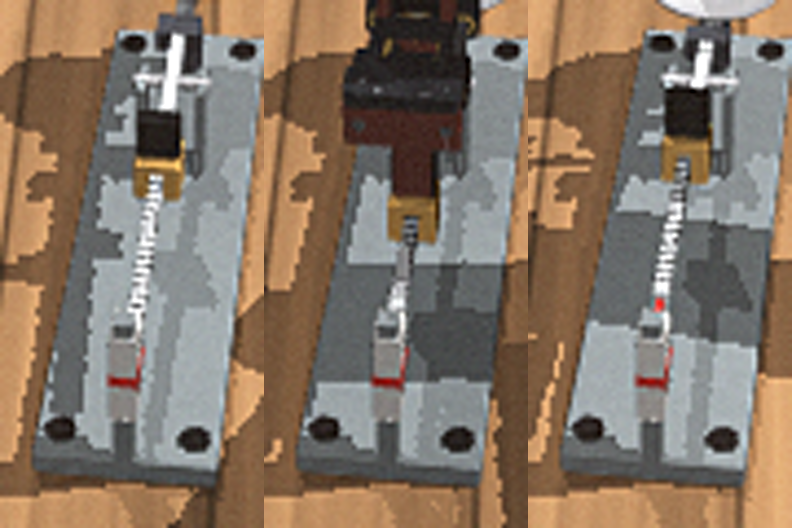

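The beam has left the + stop: the tip is no longer visible above the post at crop (392,315), but the side view can't resolve its height. I'll use the transverse parallax of the red pointer and bar in the top view instead, with the two stop pictures as calibration.

```bash
cat > tilt.py <<'E'
import cv2,numpy as np
from h import proj,PIV,U
def pt(s,th,h=0): return [*(PIV+s*U[:2]),.085+s*np.sin(th)+h]
def red(f):
    I=cv2.imread('pics/'+f+'.png').astype(float); x0,y0,x1,y1=216,196,234,212
    c=I[y0:y1,x0:x1]; r=np.clip(c[...,2]-c[...,:2].max(2)-40,0,None)
    ys,xs=np.mgrid[y0:y1,x0:x1]; m=xs>=219
    r=r*m; return (r*xs).sum()/r.sum(),(r*ys).sum()/r.sum(),r.sum()
if __name__=='__main__':
    import sys
    for f in sys.argv[1:]: print(f,red(f))
    for th in(-.08,-.04,0,.04,.08): print(th,proj('top',[pt(.24,th),pt(.252,th)]).round(2).tolist(),proj('side',[pt(.252,th)]).round(1).tolist())
    cv2.imwrite('pics/c5.png',np.vstack([cv2.resize(cv2.imread('pics/'+f+'.png')[192:220,200:280],None,fx=7,fy=7,interpolation=0) for f in sys.argv[1:4]]))
E
python3 tilt.py top0 top4 top5
```

```text
top0 (np.float64(223.79115710253998), np.float64(205.2107243650047), np.float64(1063.0))
top4 (np.float64(221.97764900662253), np.float64(202.35182119205297), np.float64(1208.0))
top5 (np.float64(219.78181818181818), np.float64(202.6409090909091), np.float64(220.0))
-0.08 [[225.79, 206.01], [221.09, 205.49]] [[284.3, 274.1]]
-0.04 [[225.27, 205.24], [220.5, 204.67]] [[284.2, 271.3]]
0 [[224.74, 204.45], [219.89, 203.83]] [[284.2, 268.4]]
0.04 [[224.19, 203.64], [219.27, 202.98]] [[284.2, 265.5]]
0.08 [[223.64, 202.82], [218.64, 202.11]] [[284.2, 262.6]]
```

View pics/c5.png

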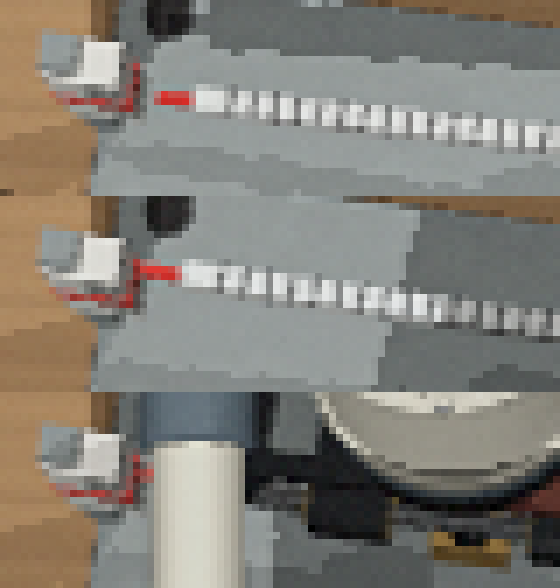

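The pointer rows are 205.2 at the − stop and 202.35 at the + stop. In the last picture the arm hides most of it. I'll retreat to the same spot as the reference picture and read the tilt from the whole outer bar.

```bash
cat > bar.py <<'E'
import cv2,numpy as np
from h import *
def rows(f):
    I=cv2.imread('pics/'+f+'.png').astype(float); out=[]
    for x in range(221,252):
        yc=203.8+(x-220)*.128; ys=np.arange(int(round(yc))-5,int(round(yc))+6)
        v=I[ys,x].max(1) ; b=np.median(v); w=np.clip(v-b-12,0,None); out.append((w*ys).sum()/w.sum() if w.sum()>25 else np.nan)
    return np.array(out)
def tilt(f):
    a,b,c=rows('top0'),rows('top4'),rows(f)
    s=.252-(np.arange(221,252)-219.9)*.0025   # rough place along beam, m
    k=s/.252                                   # shift scales with s
    good=~np.isnan(a+b+c)
    mid,half=(a+b)/2,(a-b)/2
    t=.08*(mid-c)[good].sum()/half[good].sum()
    per=.08*((mid-c)/half)[good]
    print(f,'tilt',round(t,4),'median',round(np.median(per),4),'n',good.sum(),'half',half[good].mean().round(2))
    print(' red row',red(f),' red tilt',.08*(205.21+202.35-2*red(f)[1])/(205.21-202.35))
    return t
from tilt import red
def away():
    s=(np.array(current_tcp_pos())[:2]-PIV)@U[:2]
    arm.move_straight(at(s,.24),velocity=.15)
    arm.move_straight([PAN[0]-.12,PAN[1]+.1,.26],velocity=.25); arm.wait(1.)
E
python3 - <<'E'
from bar import *
away(); snap('side','side6');snap('top','top6');print(current_t())
for f in('top0','top4','top6'):tilt(f)
cv2.imwrite('pics/c6.png',np.vstack([cv2.resize(cv2.imread('pics/'+f+'.png')[192:225,200:300],None,fx=7,fy=7,interpolation=0) for f in('top4','top6')]))
E
```

```text
28.7
top0 tilt -0.08 median -0.08 n 19 half 1.45
 red row (np.float64(223.79115710253998), np.float64(205.2107243650047), np.float64(1063.0))  red tilt -0.08004052391634607
top4 tilt 0.08 median 0.08 n 19 half 1.45
 red row (np.float64(221.97764900662253), np.float64(202.35182119205297), np.float64(1208.0))  red tilt 0.07989811512990365
top6 tilt 0.0303 median 0.0298 n 19 half 1.45
 red row (np.float64(222.41449031171018), np.float64(203.32434709351307), np.float64(1187.0))  red tilt 0.025491071691576515
```

View pics/c6.png

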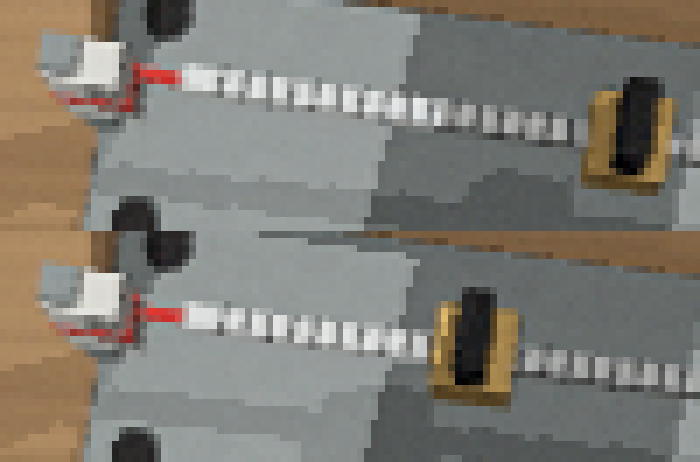

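Both cues give a tilt of about +0.028 rad, and the pointer (panel px 160,315) is between the two stop rows. That means the poise must go about 7 mm further out.

```bash
python3 - <<'E'
from bar import *
arm.move_straight(at(.132,.24),velocity=.25)
arm.move_straight(at(.132,ZP),velocity=.08)
push_to(.089,current_width(),1); arm.wait(.5); away(); snap('side','side7');snap('top','top7');print(current_t())
tilt('top7')
S=[cv2.imread(f'pics/{f}.png')[150:310,250:330] for f in('side4','side6','side7')]
cv2.imwrite('pics/c7.png',cv2.resize(np.hstack(S),None,fx=3.3,fy=3.3,interpolation=2))
E
```

```text
36.2583
top7 tilt 0.0129 median 0.0153 n 19 half 1.45
 red row (np.float64(222.44695652173914), np.float64(203.6408695652174), np.float64(1150.0))  red tilt 0.007783520826998609
```

View pics/c7.png

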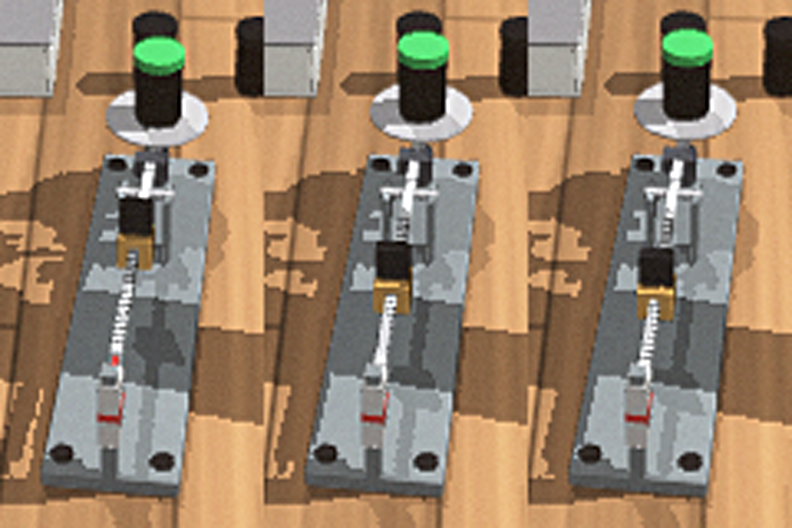

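The estimates are +0.013 from the bar and +0.008 from the pointer. As an independent cue I'll use the height of the green lid in the side view, because the lid rides on the pan.

```bash
cat >> bar.py <<'E'
def lid(f):
    I=cv2.imread('pics/'+f+'.png')[140:215,270:325].astype(float)
    w=np.clip(I[...,1]-np.maximum(I[...,0],I[...,2])-30,0,60); ys,xs=np.mgrid[140:215,270:325]
    return (w*ys).sum()/w.sum(),(w*xs).sum()/w.sum(),w.sum()
def lid_tilt(f):
    P=lambda th:proj('side',[*PAN,.103-.11*np.sin(th)+.066])[0][1]
    k=(P(.08)-P(-.08))/.16
    return .08-(lid('side4')[0]-lid(f)[0])/k
E
python3 - <<'E'
from bar import *
for f in('side4','side6','side7'):print(f,lid(f),lid_tilt(f))
E
```

```text
side4 (np.float64(165.86694386694387), np.float64(298.1408523908524), np.float64(7696.0)) 0.08
side6 (np.float64(164.2328838174274), np.float64(298.1338174273859), np.float64(7712.0)) 0.027720595712903424
side7 (np.float64(163.61396866840732), np.float64(298.17310704960835), np.float64(7660.0)) 0.007919294466597851
```

The lid gives +0.028 before the last push and +0.008 after, matching the other cues. The beam is in tolerance but off centre, so I'll add one small 2 mm nudge and check again.

```bash
python3 - <<'E'
from bar import *
arm.move_straight(at(.137,.24),velocity=.25)
arm.move_straight(at(.137,ZP),velocity=.08)
push_to(.0915,current_width(),1); arm.wait(.5); away(); snap('side','side8');snap('top','top8');print(current_t())
tilt('top8');print('lid',lid_tilt('side8'))
arm.wait(.4);snap('side','side9');print('lid',lid_tilt('side9'),'force',fz(10))
E
```

```text
43.6083
top8 tilt 0.0103 median 0.0109 n 19 half 1.45
 red row (np.float64(222.5463510848126), np.float64(203.71597633136093), np.float64(1014.0))  red tilt 0.003581743700087619
lid 0.0004445261331704753
lid 4.21648504005806e-05 force [-0.0614365  -0.0244731   0.22276211]
```

```bash
python3 -c "
from station import *
hand_in();print(current_t())"
```

```text
the job is handed in; nothing more can be done
the job is handed in; nothing more can be done
```

The green-lidded canister is standing upright and released on the pan. The beam reads level within tolerance with the hand off, and I handed the job in at about 44 s of the 72 s allowed.

- **Weighing:** The wrist force gave about 153 g, which predicted the poise at about 0.084. I slid it in three gentle pushes, to about 0.0915 by the arm's own position.
- **Last checks on tilt:** All three were inside ±0.018 rad, but they did not fully agree:

| Check | Tilt (rad) |
|---|---|
| Lid height, side view (two pictures 0.4 s apart) | 0.000 both times |
| Red pointer, top view | +0.004 |
| Bar, top view | +0.010 |

- **Confidence:** I trust the lid most, because the top view moves only about 3 px from stop to stop. The pointer could not be compared with the index mark directly, because the index plate hides it from the side camera.
- **Second push:** My second push moved the beam less than expected, about 0.02 rad instead of 0.028, so I added the small third one.
- **Other items:** The arm never went near the other items, but I did not measure them again at the end. The wrist force with the hand clear was about 0.2 N, which is noise.

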